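Load-test a clamp return spring and sort it

TASK

Take the mould clamp's return spring to the spring tester, seat its foot in the cup and push its cap straight down with about 15 N, never more than 20 N, for a good second, so that the cap drags the brass pointer along (do not touch the pointer yourself). Then read the pointer, which stays where the cap left it: if it stopped above the reference mark the spring is good and is to stand upright in the square tray; if it went below the mark the spring is tired and is to stand upright in the round tub. Leave the other things on the bench alone.

Things in the scene. Friction and masses are not known exactly. Their poses are not given: they have to be found in the camera images.
- spring: captive return spring, bare steel, standing upright on the bench, about 200 g, round about its axis. Origin: centre of its underside, z up. From the bottom: foot disc 28 mm across, 8 mm high; coil 28 mm across; cap flange 52 mm across, 88 to 94 mm above the origin; grip stem 22 mm across, 94 to 130 mm above the origin. Lift it by the stem; the cap slides down at most 42 mm when pressed
- stem_top (a point): centre of the top of the spring's grip stem, 130 mm above the foot's underside while not pressed; it goes down with the cap. The cap first yields softly (1 N, rising 0.1 N per mm) over a hidden slack of 1 to 24 mm that differs from spring to spring, then meets the stiff inner coil: 1.1 N more per mm; it springs back when let go
- tester: the spring tester, fixed: grey base 120 x 170 x 14 mm with a round steel plate and cup; a 12 mm steel column stands 52 mm from the cup's axis along the tester's own +y, beyond it a white upright scale plate 67 to 101 mm from the axis; they reach 118 mm above the bench. Origin: on the bench under the cup's centre, z up
- cup (a point): centre of the floor of the tester's locating cup, 20 mm above the bench. The cup's rim is 6 mm high and flares from 31 mm across at the floor to 35 mm at the mouth: the 28 mm foot drops in freely and stands on the floor
- pointer (a joint): how far the brass drag pointer has been pushed down its column, m: 0 at the top, where it starts; about 1 N of friction, stays where left. Its arm reaches from the column to 19 mm from the cup's axis, its top 106 mm above the bench at 0; the flange of a seated spring is 2 mm above it and pushes it down. At 0.022 it is level with the mark
- pointer_tip (a point): middle of the pointer's two outer brass tabs, on either side of the scale plate; it is read by its height against the mark
- mark (a point): middle of the reference mark, a dark steel bar 3 mm thick across the scale plate's outer edge, 81.5 mm above the bench, fixed
- tray: square aluminium tray for good springs, 130 x 130 mm, walls 22 mm high and 4 mm thick, floor 4 mm thick, fixed; origin: centre of its underside
- tub: round grey plastic tub for tired springs, 120 mm across at the bottom, 136 mm at the rim, 45 mm high, walls 4 mm, floor 5 mm thick, fixed; origin: centre of its underside
- spray_can: bystander: upright spray can, 52 mm across, 150 mm high; origin under its centre
- collar: bystander: steel collar lying flat, 34 mm across, 14 mm high; origin under its centre
- mould_a: bystander: yellow rubber mould block 75 x 50 x 24 mm; origin under its centre
- mould_b: bystander: yellow rubber mould block 75 x 50 x 24 mm; origin under its centre
- mould_c: bystander: yellow rubber mould block 75 x 50 x 24 mm; origin under its centre
- driver: bystander: screwdriver with a red handle, 160 mm long, lying near the back
- spanner: bystander: steel spanner lying at the robot's right
Things that resemble listed ones, but are neither listed nor needed, are in the scene too. There is more than one size of the tub; the job needs the larger. What is shaped like the spring but brown is not meant.

How it is judged:
By the outcome, as a careful person would: the job done as asked, in the order asked, and still so for the second after the job is handed in, with the robot touching nothing.
It also fails if it takes over 64 s, if anything falls off the work surface, if the arm or the gripper's body presses on something with over 40 N, if the wrist force passes 120 N, or if a joint passes its speed limit or range.

ROBOT

A 6-joint arm with a two-finger parallel gripper is mounted at the origin on the work surface. World frame = base frame: x ahead of the robot, y to its left, z up, the work surface at z = 0. Lengths are in m, angles in rad, forces in N, time in s.
With the tool pointing down it reaches from about 0.425 to 0.925 m from the base axis. Payload 12.5 kg.
Tool frame: the origin (TCP) lies between the finger pads; the fingertips stand 22 mm ahead of it and the grasp point (between the pads) lies 3 mm ahead of it (arm.tip_reach is the distance from the TCP to the fingertips, in m); z points along the fingers, y is the line along which they close (so a half turn about z gives the same grasp; the last joint's range is limited). The gripper opens to 85 mm and grips with 20 to 120 N. Pads are 22 mm wide; open, the fingers measure 114 mm over their backs; the gripper's body (76 mm by 85 mm) begins 54 mm behind the grasp point. The pads swing forward as they close: fully open they stand 13 mm farther back than shut.
Start: joints at [-1.273, 0.491, 1.559, -0, 1.092, -0.106], TCP at [0.246, -0.575, 0.253] pointing down, gripper open.
Joint ranges: [-3.1, 3.1], [-0.84, 2.19], [0.05, 2.79], [-1.13, 4.28], [0.06, 2.93], [-2.69, 2.69]. Speed limits (rad/s): [2.22, 2.22, 2.79, 3.14, 3.14, 3.14].

INTERFACE

Orientations are given as a rotation vector (axis times angle).
In Python, from workcell import arm gives the robot as it stands.
- The arm moves only by the shell command python3 -m handwheel 'ROWS' [FORCE]. ROWS is a JSON object of lists of equal length, an entry for each row: "slide": the shift along the tool's x, y, z in mm, a list of three; "turn": the turn, a rotation vector about the tool's x, y, z in degrees, a list of three; "jaw": the closure, from 0 (fully open) to 1 (shut). A call has 1 to 10 rows; each row is the pose to reach, as a shift and turn from the pose commanded when the call began, along the tool's axes at that moment; what a row does not reach only later rows make up. A row lasts 1/8 s, in which the tool goes at most 62.5 mm and 10.7 degrees, less where a joint would pass 70% of its speed; a pose out of reach is approached as far as the arm can. A call with a gripper value outside its range is refused whole. The fingers move at their own pace and stop on an object; FORCE is the grip in N (left out, the last holds). Time passes only in rows, so rows that repeat a pose let the fingers close. It gives the time, the measured TCP pose, the force, the opening and the grip force at its end, in the units of the state.
- arm.sense(): the state, without advancing time (a new reading comes with each control period).
- arm.read_camera(name): name is "side" or "top" or "wrist"; returns the picture (384x512x3 uint8, red, green, blue); there is no depth.
- arm.calibration(name): a dict with "K" (3x3 intrinsics, pixels), "view" (4x4, takes a point from world to camera coordinates). Camera axes: x right, y down, z forward; pixel columns grow to the right and rows downward; lengths in m; the calibration is good to about 2 mm. A picture is of the moment at which its call begins: read the wrist's pose just before it. calibration takes no time and is no camera call; for the wrist camera it gives the pose at the moment of the call.
- arm.hand_in(): hands the job in; it is judged then, once.
The state is a dict: "time_s": time; "joints": joint angles; "joint_vel": joint speeds; "tau": joint torques, N m; "tool_pos": TCP position; "orientation": TCP orientation; "wrist_force": force on the tool from outside, world axes, zero at the start; "moment": the same for the moment, N m; "gripper_width": opening from 0.0 (shut) to 1.0 (fully open); "grasp_force": force on a finger pad.
Only numpy, scipy, OpenCV 4.12 (cv2) and the standard library are available. Lean on these libraries where they do the work, as an engineer would, in place of code of your own. Each camera call takes 0.05 s, during which the arm holds its last target. There are 200 camera calls.

## Working session

There is one attempt and no reset: what is moved stays moved. The work goes in short steps, Python scripts to look and compute and a shell command to move; the robot and the scene stay as the last step left them, time stands still between calls to the robot, and variables do not carry over. Pictures are saved under pics/ and viewed, at most 13 in all, crops included, and the job is handed in when it is done.

```bash
ls; mkdir -p pics
python3 - <<'E'
from workcell import arm
import cv2,numpy as np
s=arm.sense();print(s)
ims={}
for n in("top","side"):
    im=arm.read_camera(n);cv2.imwrite(f"pics/{n}0.png",im[:,:,::-1])
    c=arm.calibration(n);print(n,c)
E
```

```text
pics
{'time_s': 0.0, 'joints': array([-1.27259852e+00,  4.91595700e-01,  1.55948350e+00,  1.27862160e-05,
        1.09170725e+00, -1.05610096e-01]), 'joint_vel': array([ 1.17625242e-03, -5.79711887e-04, -2.51718508e-03, -5.28835347e-05,
        1.69588431e-04,  6.56262919e-04]), 'tau': array([ 2.85366106e-03, -6.18436575e+01, -2.61590034e+01, -8.17449336e-05,
        4.12350171e-03,  3.83387624e-05]), 'tool_pos': array([ 0.24553045, -0.57451691,  0.25269355]), 'orientation': array([-3.07661271e+00, -6.29751606e-01,  1.62495731e-04]), 'wrist_force': array([ 0.46277074, -0.02038668, -0.81995581]), 'moment': array([ 0.01329785, -0.02225888,  0.01161725]), 'grasp_force': 0.0, 'gripper_width': 1.001767428096211}
top {'K': array([[499.42354632,   0.        , 258.65340025],
       [  0.        , 499.42354632, 195.22891718],
       [  0.        ,   0.        ,   1.        ]]), 'view': array([[-2.08657337e-02, -9.99778782e-01, -2.64715999e-03,
         1.96955435e-03],
       [-9.83614652e-01,  2.10024779e-02, -1.79056173e-01,
         6.03531814e-01],
       [ 1.79072159e-01, -1.13235308e-03, -9.83835291e-01,
         1.49809185e+00],
       [ 0.00000000e+00,  0.00000000e+00,  0.00000000e+00,
         1.00000000e+00]])}
side {'K': array([[499.18238   ,   0.        , 258.194982  ],
       [  0.        , 499.18238   , 194.30684297],
       [  0.        ,   0.        ,   1.        ]]), 'view': array([[-0.93218162, -0.36156355, -0.01758495,  0.54476121],
       [-0.18304295,  0.51271721, -0.83881842,  0.1999545 ],
       [ 0.31230227, -0.77871231, -0.54412722,  1.4482337 ],
       [ 0.        ,  0.        ,  0.        ,  1.        ]])}
```

View pics/top0.png

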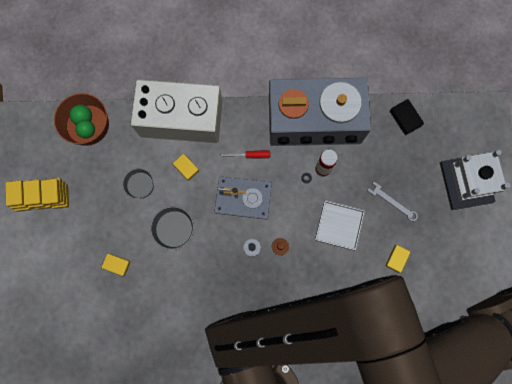

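View pics/side0.png

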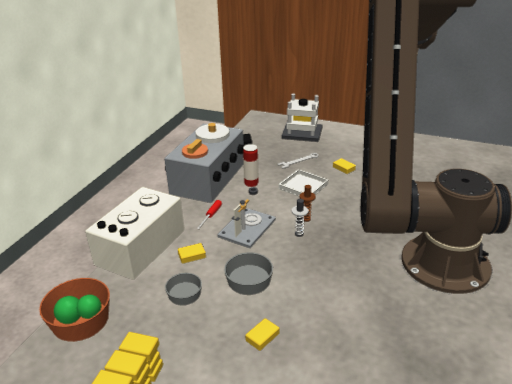

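Top: candidates for the spring are the steel one at (252,247) and the brown one at (280,246); the bare steel one fits. For the tub, the larger is (173,228) and the smaller (139,184), so I'll use the larger. The tester's cup is at about (253,198), with the scale plate to its left, and the tray is at (340,225). I'll confirm in a crop and measure.

```bash
cat > h.py <<'E'
import numpy as np,cv2
from workcell import arm
def ray(c,uv):
    V=c["view"];R=V[:3,:3];o=-R.T@V[:3,3]
    return o,R.T@np.linalg.inv(c["K"])@np.array([*uv,1.])
def plane(c,uv,z):
    o,d=ray(c,uv);return o+d*(z-o[2])/d[2]
def proj(c,p):
    q=c["V"] if 0 else c["view"][:3,:3]@np.asarray(p)+c["view"][:3,3];q=c["K"]@q;return q[:2]/q[2]
def tri(c1,a,c2,b):
    o1,d1=ray(c1,a);o2,d2=ray(c2,b)
    t=np.linalg.lstsq(np.c_[d1,-d2],o2-o1,rcond=None)[0]
    p,q=o1+d1*t[0],o2+d2*t[1];return (p+q)/2,np.linalg.norm(p-q)
E
python3 - <<'E'
from h import *
t=cv2.imread("pics/top0.png");s=cv2.imread("pics/side0.png")
a=cv2.resize(t[165:275,145:305],None,fx=5,fy=5,interpolation=cv2.INTER_CUBIC)
b=cv2.resize(s[170:290,200:320],None,fx=5,fy=5,interpolation=cv2.INTER_CUBIC)
cv2.imwrite("pics/ct.png",a);cv2.imwrite("pics/cs.png",b)
E
```

```text
(no output)
```

View pics/ct.png

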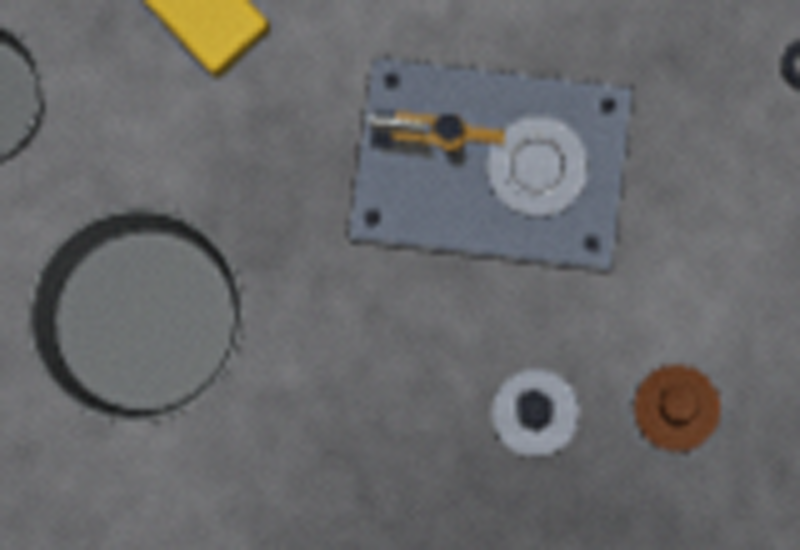

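View pics/cs.png

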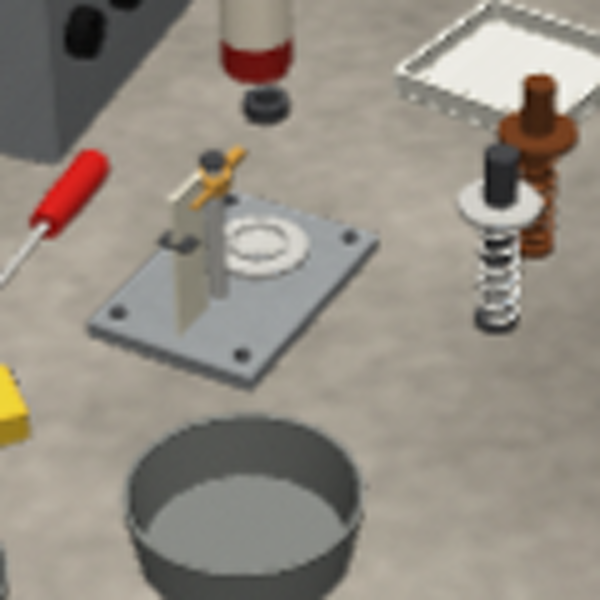

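The crops confirm it: a steel spring with a dark stem at crop (535,410), the brown lookalike at (678,407), the cup at (537,163) and the larger tub's rim at (137,314). In the side view the spring stands free.

Run:
```python
from h import *
from scipy.spatial.transform import Rotation as Rn
t=cv2.imread("pics/top0.png");c=arm.calibration("top");cs=arm.calibration("side")
f=lambda x,y:(145+(x+.5)/5-.5,165+(y+.5)/5-.5)
g=lambda x,y:(200+(x+.5)/5-.5,170+(y+.5)/5-.5)
P=lambda n,p,z:print(n,plane(c,p,z).round(4))
P("stem",f(535,409),.13);P("flange",f(536,413),.094)
P("side stem",g(502,152),.13) if 0 else print("side stem",plane(cs,g(502,152),.13).round(4),"flange",plane(cs,g(501,203),.093).round(4),"foot", plane(cs,g(497,322),.004).round(4))
P("cup",f(537,163),.026);print("side cup",plane(cs,g(258,241),.026).round(4))
P("plate",f(537,166),.0175)
B=np.array([plane(c,f(*p),.014) for p in [(374,57),(634,86),(611,270),(348,240)]]);print(B.round(4),B.mean(0).round(4))
y=(B[0]-B[1])+(B[3]-B[2]);print("yaw of +y vs world y deg",np.degrees(np.arctan2(-y[0],y[1])))
P("tubrim",f(137,314),.045);P("tubfloor",f(147,322),.005);print("side tub rim",plane(cs,g(244,498),.045).round(4))
# brown
P("brown",f(678,407),.13); print(plane(cs,g(540,80),.13).round(4))
m=((t.min(2)>150)).astype(np.uint8); m[:195]=0;m[255:]=0;m[:,:310]=0;m[:,370:]=0
k=max(cv2.findContours(m,0,2)[0],key=cv2.contourArea);r=cv2.minAreaRect(k);print(r)
P("tray",r[0],.018)
s=arm.sense();R=Rn.from_rotvec(s["orientation"]).as_matrix();print(R.round(4),s["tool_pos"].round(4))
```

```text
stem [0.4393 0.0129 0.13  ]
flange [0.4397 0.0129 0.094 ]
side stem [0.4414 0.0138 0.13  ] flange [0.4408 0.0142 0.093 ] foot [0.44   0.0171 0.004 ]
cup [0.6027 0.0104 0.026 ]
side cup [0.6022 0.0153 0.026 ]
plate [0.6023 0.0105 0.0175]
[[ 0.6763  0.114   0.014 ]
 [ 0.6537 -0.0526  0.014 ]
 [ 0.5351 -0.035   0.014 ]
 [ 0.5578  0.1313  0.014 ]] [0.6057 0.0394 0.014 ]
yaw of +y vs world y deg -7.753295873735157
tubrim [0.5098 0.2593 0.045 ]
tubfloor [0.5093 0.2599 0.005 ]
side tub rim [0.5087 0.2674 0.045 ]
brown [ 0.4387 -0.0701  0.13  ]
[ 0.4431 -0.0726  0.13  ]
((339.47979736328125, 226.01239013671875), (40.96153259277344, 38.27992630004883), 13.570433616638184)
tray [ 0.5062 -0.263   0.018 ]
[[ 9.196e-01  3.929e-01 -3.000e-04]
 [ 3.929e-01 -9.196e-01  1.000e-03]
 [ 1.000e-04 -1.000e-03 -1.000e+00]] [ 0.2456 -0.5746  0.2528]
```

```bash
python3 -m handwheel '{"slide":[[54,-36,0],[108,-71,0],[162,-107,0],[217,-143,0],[271,-179,0],[325,-214,0],[345,-274,0],[368,-340,0],[390,-405,0],[410,-464,0]],"turn":[[0,0,-10],[0,0,-20],[0,0,-30],[0,0,-40],[0,0,-50],[0,0,-59],[0,0,-59],[0,0,-59],[0,0,-59],[0,0,-59]],"jaw":[0,0,0,0,0,0,0,0,0,0]}'
python3 -m handwheel '{"slide":[[0,0,0],[0,0,0],[0,0,0]],"turn":[[0,0,0],[0,0,0],[0,0,0]],"jaw":[0,0,0]}'
python3 - <<'E'
from h import *
c=arm.calibration("wrist");im=arm.read_camera("wrist");cv2.imwrite("pics/w1.png",im[:,:,::-1])
s=arm.sense();print(s["tool_pos"],s["joints"],s["wrist_force"])
for p in [(.44,.0135,.13),(.44,.0135,.094),(.6025,.0115,.026)]:print(proj(c,p))
np.savez("w1.npz",K=c["K"],view=c["view"])
E
```

```text
time_s: 1.35
tool_pos: [0.4417, -0.0106, 0.2532]
orientation: [2.369, 2.063, 0.0]
wrist_force: [1.1, -0.0, 0.1]
gripper_width: 1.0
grasp_force: 0.0
time_s: 1.72
tool_pos: [0.4424, -0.0136, 0.2531]
orientation: [-2.37, -2.062, 0.0]
wrist_force: [0.9, 0.1, -0.3]
gripper_width: 1.005
grasp_force: 0.0
[ 0.44240944 -0.01365165  0.25313849] [-1.80225014e-01  2.32290060e-01  1.98306784e+00 -1.51420454e-04
  9.26389368e-01 -4.08157949e-02] [-0.1529783  -0.778483    0.21816809]
[249.45803843 158.10572174]
[250.32307017 151.0671449 ]
[397.89069866 122.75805934]
```

View pics/w1.png

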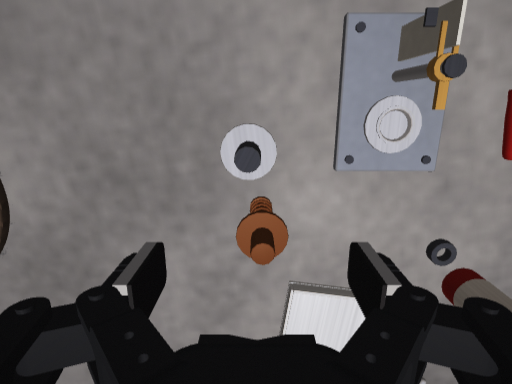

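The wrist picture shows the steel spring's flange at (248,152), the brown one at (262,237) and the cup at (393,125). I'll refine the positions with masks.

Run:
```python
from h import *
from scipy.spatial.transform import Rotation as Rn
c=dict(np.load("w1.npz"));im=cv2.imread("pics/w1.png");g=im.min(2)
def big(m,x0,y0,x1,y1):
    q=np.zeros(m.shape,np.uint8);q[y0:y1,x0:x1]=m[y0:y1,x0:x1]
    k=max(cv2.findContours(q,0,1)[0],key=cv2.contourArea);return cv2.minEnclosingCircle(k),cv2.fitEllipse(cv2.convexHull(k))
fl=big(g>125,205,110,295,190);pl=big(g>140,355,85,432,165);st=big(im.max(2)<75,225,130,270,185)
print(fl,pl,st)
print("flange",plane(c,fl[1][0],.094),"plate",plane(c,pl[1][0],.0175),"cup",plane(c,(393,125),.026))
print("stem",plane(c,(st[1][0]),.13), [plane(c,(247.5,157),.13)])
s=arm.sense();print(s["tool_pos"],Rn.from_rotvec(s["orientation"]).as_matrix().round(4))
cr=cv2.resize(im[110:190,200:300],None,fx=7,fy=7,interpolation=cv2.INTER_CUBIC)
cr2=cv2.resize(im[85:165,355:435],None,fx=7,fy=7,interpolation=cv2.INTER_CUBIC)
```

```text
(((267.4053955078125, 149.5), 47.618614196777344), ((270.3600769042969, 149.4537353515625), (89.50109100341797, 100.12489318847656), 84.95915222167969)) (((393.297119140625, 123.86373138427734), 30.31965446472168), ((393.3103332519531, 124.09436798095703), (53.868865966796875, 60.78063201904297), 38.99052047729492)) (((247.40565490722656, 156.16036987304688), 15.22549819946289), ((247.42645263671875, 156.42941284179688), (26.304834365844727, 30.507957458496094), 7.839127063751221))
flange [0.45819754 0.01242353 0.094     ] plate [0.60105092 0.00964433 0.0175    ] cup [0.59712866 0.00981212 0.026     ]
stem [0.43859711 0.01505643 0.13      ] [array([0.43858757, 0.01459561, 0.13      ])]
[ 0.44240944 -0.01365165  0.25313849] [[ 1.389e-01  9.903e-01 -2.000e-04]
 [ 9.903e-01 -1.389e-01 -1.000e-04]
 [-1.000e-04 -2.000e-04 -1.000e+00]]
```

```bash
python3 -m handwheel '{"slide":[[27,-7,0],[27,-7,40],[27,-7,80],[27,-7,110],[27,-7,133],[27,-7,133],[27,-7,133]],"turn":[[0,0,0],[0,0,0],[0,0,0],[0,0,0],[0,0,0],[0,0,0],[0,0,0]],"jaw":[0,0,0,0,0,0,0]}' && python3 -m handwheel '{"slide":[[0,0,0],[0,0,0],[0,0,0],[0,0,0],[0,0,0],[0,0,0],[0,0,0],[0,0,0]],"turn":[[0,0,0],[0,0,0],[0,0,0],[0,0,0],[0,0,0],[0,0,0],[0,0,0],[0,0,0]],"jaw":[0.3,0.5,0.8,1,1,1,1,1]}' 50
```

```text
time_s: 2.65
tool_pos: [0.4394, 0.0146, 0.1209]
orientation: [2.369, 2.062, 0.001]
wrist_force: [0.5, 0.4, -0.3]
gripper_width: 0.997
grasp_force: 0.0
time_s: 3.65
tool_pos: [0.439, 0.0152, 0.1203]
orientation: [2.368, 2.064, -0.0]
wrist_force: [-0.7, -0.1, 1.6]
gripper_width: 0.244
grasp_force: 48.8
```

```bash
python3 -m handwheel '{"slide":[[0,0,-40],[0,0,-80],[2,30,-100],[7,70,-100],[14,120,-100],[19,161,-100],[19,161,-100],[19,161,-100],[19,161,-100]],"turn":[[0,0,0],[0,0,0],[0,0,0],[0,0,0],[0,0,0],[0,0,0],[0,0,0],[0,0,0],[0,0,0]],"jaw":[1,1,1,1,1,1,1,1,1]}'
python3 - <<'E'
from h import *
c=arm.calibration("wrist");im=arm.read_camera("wrist")[:,:,::-1].copy();cv2.imwrite("pics/w2.png",im)
np.savez("w2.npz",K=c["K"],view=c["view"])
s=arm.sense();print(s["tool_pos"],s["wrist_force"])
x,y,z=s["tool_pos"]
top=arm.read_camera("top")[:,:,::-1];side=arm.read_camera("side")[:,:,::-1]
cv2.imwrite("pics/t2.png",top);cv2.imwrite("pics/s2.png",side)
u=proj(arm.calibration("side"),(x,y,.08));print(u)
a=int(u[0])-40;b=int(u[1])-55
sc=cv2.resize(side[b:b+100,a:a+90],None,fx=4,fy=4,interpolation=cv2.INTER_CUBIC)
wc=cv2.resize(im,(427,320))
o=np.zeros((400,790,3),np.uint8);o[:,:360]=sc;o[:320,362:789]=wc;print(a,b);cv2.imwrite("pics/m2.png",o)
E
```

```text
time_s: 4.78
tool_pos: [0.6003, 0.0121, 0.2203]
orientation: [-2.368, -2.064, 0.001]
wrist_force: [-1.3, -0.9, -1.4]
gripper_width: 0.242
grasp_force: 50.4
[0.60040953 0.01207356 0.22048632] [-0.26843456  0.10223865 -1.6896448 ]
[251.66614864 203.49649543]
211 148
```

View pics/m2.png

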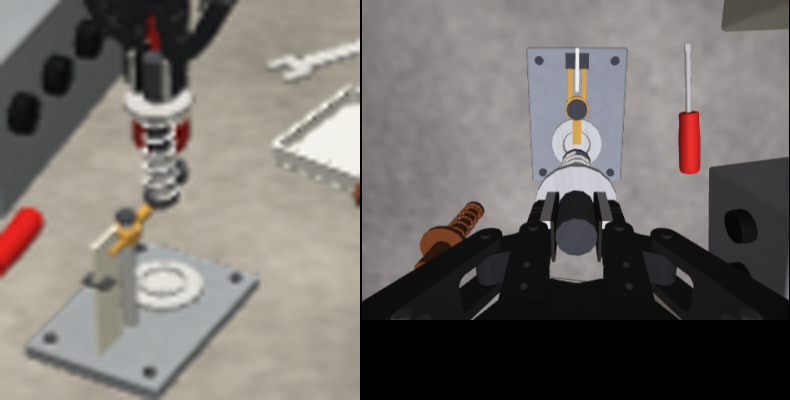

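The picture shows the spring upright in the jaws, its foot roughly over the cup. I'll measure foot against cup in the side and wrist views.

Run:
```python
from h import *
cw=dict(np.load("w2.npz"));im=cv2.imread("pics/w2.png");g=im.min(2)
side=cv2.imread("pics/s2.png");cs=arm.calibration("side")
# tester base edges & plate in wrist
m=(g>140).astype(np.uint8);m[:140]=0;m[200:]=0;m[:,:215]=0;m[:,300:]=0
for v in range(146,176,4):
    xs=np.where(m[v])[0];print(v,xs.min(),xs.max(),end=" | ")
# wrist flange of held spring: row extents
print()
f=(g>120).astype(np.uint8)
for v in (205,212,220,228,234,240):
    xs=np.where(f[v,190:330])[0]+190;print(v,xs.min(),xs.max(),end=" | ")
print()
h=lambda x,y:(211+(x+.5)/4-.5,148+(y+.5)/4-.5)
print("side cup",plane(cs,h(164,282),.026),"flange",plane(cs,h(158,104),.193),"foot",plane(cs,h(162,198),.104))
print("proj w cup",[proj(cw,(x,y,.0175)).round(1) for x,y in((.601,.0097),(.603,.0105))], "foot",proj(cw,(.6004,.0115,.1)).round(1),"flange",proj(cw,(.6004,.0115,.194)).round(1))
a=cv2.resize(im[130:255,180:340],None,fx=5,fy=5,interpolation=cv2.INTER_CUBIC);b=cv2.resize(side[155:245,215:290],None,fx=6,fy=6,interpolation=cv2.INTER_CUBIC)
o=np.zeros((600,800,3),np.uint8)
o[:500,:450]=cv2.resize(b,(450,540))[:500]
o[:270,452:798]=cv2.resize(a,(346,270))
cv2.imwrite("pics/w2c.png",cv2.resize(a,(800,600)) if 0 else a)
```

```text
146 215 299 | 150 215 299 | 154 215 299 | 158 215 299 | 162 215 299 | 166 215 299 | 170 215 299 | 174 215 299 | 
205 190 329 | 212 190 329 | 220 190 329 | 228 190 329 | 234 190 329 | 240 190 329 | 
side cup [0.6002053  0.01652828 0.026     ] flange [0.60028441 0.01747662 0.193     ] foot [0.60155312 0.01220212 0.104     ]
proj w cup [array([258.1, 171.5]), array([259.8, 170.5])] foot [257.5 191.7] flange [258.  242.7]
```

View pics/w2c.png

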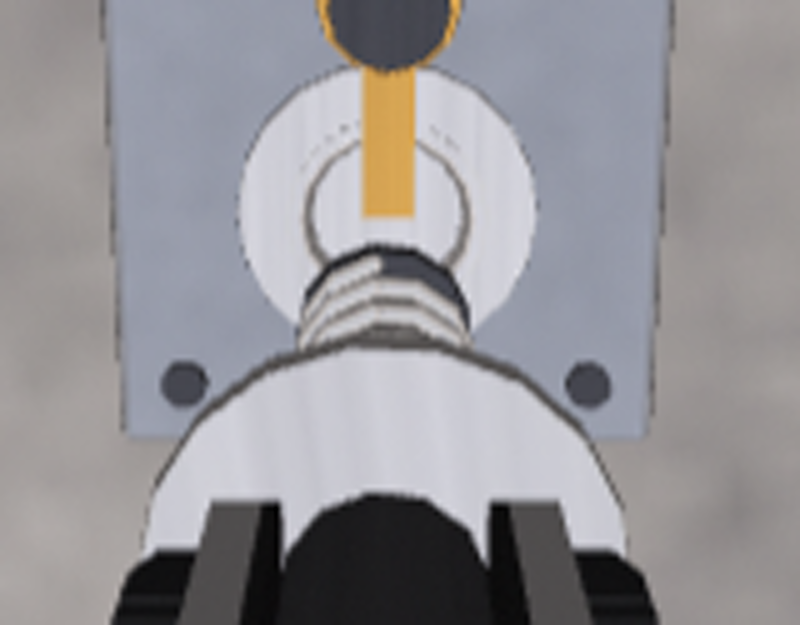

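Crop: plate spans x 239–537 with its top at y 66, foot spans x 302–469 with its far edge at y 246, and the flange's far edge is at y 345. I'll solve for y from the circle edges.

Run:
```python
from h import *
from scipy.optimize import brentq
cw=dict(np.load("w2.npz"));w=lambda x,y:(180+(x+.5)/5-.5,130+(y+.5)/5-.5)
th=np.linspace(0,2*np.pi,90)
def circ(x,y,r,zs):
    return np.array([proj(cw,(x+r*np.cos(t),y+r*np.sin(t),z)) for z in zs for t in th])
def sol(r,zs,l,rt,top):
    vt=w(0,top)[1];um=w((l+rt)/2,0)[0];x,y=.6,.01
    for _ in range(4):
        y=brentq(lambda q:circ(x,q,r,zs)[:,1].min()-vt,-.03,.05)
        x=brentq(lambda q:(lambda k:(k.min()+k.max())/2-um)(circ(q,y,r,zs)[:,0]),.55,.65)
    k=circ(x,y,r,zs)[:,0];return x,y,"width",(k.max()-k.min())*5,"seen",rt-l
print("foot",sol(.014,[.1,.108],302,469,246));print("flange",sol(.026,[.188,.194],145,627,345))
for r in (.029,.03,.031):print("plate",r,sol(r,[.0175],239,537,66))
print("cup mouth in",sol(.0175,[.026],305,469,134), sol(.0155,[.02],305,469,138))
```

```text
foot (0.5993058096874487, 0.008440829155216066, 'width', np.float64(177.29785780369824), 'seen', 167)
flange (0.5992492380210508, 0.007778701434003731, 'width', np.float64(497.48859124143405), 'seen', 482)
plate 0.029 (0.6002832928287932, 0.011420191941493019, 'width', np.float64(271.59428561562254), 'seen', 298)
plate 0.03 (0.6001470138432001, 0.010429742227878855, 'width', np.float64(280.7263602542625), 'seen', 298)
plate 0.031 (0.600010767019545, 0.009439288050621962, 'width', np.float64(289.8432850411489), 'seen', 298)
cup mouth in (0.5998769295292729, 0.010147557393134396, 'width', np.float64(167.82853211368817), 'seen', 164) (0.599898845619671, 0.010258450197654609, 'width', np.float64(146.04716009922555), 'seen', 164)
```

```bash
python3 -m handwheel '{"slide":[[1.4,1,0],[1.4,1,30],[1.4,1,55],[1.4,1,65],[1.4,1,70],[1.4,1,70],[1.4,1,70]],"turn":[[0,0,0],[0,0,0],[0,0,0],[0,0,0],[0,0,0],[0,0,0],[0,0,0]],"jaw":[1,1,1,1,1,1,1]}'
python3 - <<'E'
from h import *
s=arm.sense();print(s["tool_pos"],s["wrist_force"],s["moment"])
side=arm.read_camera("side")[:,:,::-1];w=arm.read_camera("wrist")[:,:,::-1]
a=cv2.resize(side[170:250,215:295],None,fx=6,fy=6,interpolation=cv2.INTER_CUBIC)
o=np.zeros((480,790,3),np.uint8);o[:,:480]=a;o[:480,482:]=cv2.resize(w[100:260,205:308],(308,480));cv2.imwrite("pics/m3.png",o)
E
```

```text
time_s: 5.8
tool_pos: [0.6026, 0.0132, 0.1511]
orientation: [2.368, 2.063, 0.001]
wrist_force: [0.2, -0.3, -2.1]
gripper_width: 0.243
grasp_force: 50.3
[0.60259332 0.01323262 0.15107659] [ 0.21667457 -0.2678345  -2.06420123] [ 0.01512635 -0.02945534 -0.00933881]
```

View pics/m3.png

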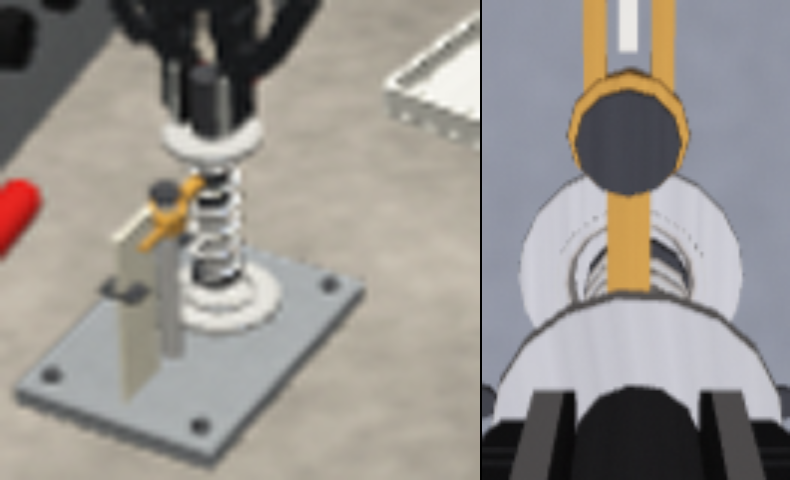

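The foot is inside the cup's mouth outline, about 1 mm to the +x side, so I'll correct that and lower slowly.

```bash
python3 -m handwheel '{"slide":[[0,-0.8,2],[0,-0.8,4],[0,-0.8,6],[0,-0.8,8],[0,-0.8,9],[0,-0.8,9]],"turn":[[0,0,0],[0,0,0],[0,0,0],[0,0,0],[0,0,0],[0,0,0]],"jaw":[1,1,1,1,1,1]}'; python3 -m handwheel '{"slide":[[0,0,1],[0,0,2],[0,0,2],[0,0,2]],"turn":[[0,0,0],[0,0,0],[0,0,0],[0,0,0]],"jaw":[1,1,1,1]}';python3 -c "
from workcell import arm
s=arm.sense();print(s['tool_pos'],s['wrist_force'],s['moment'])"
```

```text
time_s: 6.65
tool_pos: [0.6015, 0.0134, 0.1412]
orientation: [2.369, 2.064, -0.0]
wrist_force: [-0.2, 0.2, -1.9]
gripper_width: 0.241
grasp_force: 50.3
time_s: 7.15
tool_pos: [0.6015, 0.0134, 0.1394]
orientation: [2.368, 2.064, 0.0]
wrist_force: [-0.6, 0.5, 0.2]
gripper_width: 0.243
grasp_force: 50.5
[0.60154833 0.01337206 0.13942489] [-0.63927943  0.45755421  0.2040414 ] [-0.02103238  0.08309299 -0.05736951]
```

Contact came at the expected seated height, so I'll press gently in small steps.

```bash
for i in 1; do python3 -m handwheel '{"slide":[[0,0,1],[0,0,2],[0,0,3],[0,0,4],[0,0,4],[0,0,4]],"turn":[[0,0,0],[0,0,0],[0,0,0],[0,0,0],[0,0,0],[0,0,0]],"jaw":[1,1,1,1,1,1]}'; done;  python3 -m handwheel '{"slide":[[0,0,1],[0,0,2],[0,0,3],[0,0,4],[0,0,4],[0,0,4]],"turn":[[0,0,0],[0,0,0],[0,0,0],[0,0,0],[0,0,0],[0,0,0]],"jaw":[1,1,1,1,1,1]}'
```

```text
time_s: 7.9
tool_pos: [0.6015, 0.0134, 0.1353]
orientation: [2.368, 2.064, -0.0]
wrist_force: [-0.8, 0.5, 1.9]
gripper_width: 0.24
grasp_force: 50.5
time_s: 8.65
tool_pos: [0.6015, 0.0134, 0.1313]
orientation: [2.368, 2.064, -0.0]
wrist_force: [0.3, -0.3, 1.3]
gripper_width: 0.241
grasp_force: 50.6
```

```bash
python3 -m handwheel '{"slide":[[0,0,1],[0,0,2],[0,0,3],[0,0,4],[0,0,4],[0,0,4]],"turn":[[0,0,0],[0,0,0],[0,0,0],[0,0,0],[0,0,0],[0,0,0]],"jaw":[1,1,1,1,1,1]}';  python3 -m handwheel '{"slide":[[0,0,1],[0,0,2],[0,0,3],[0,0,4],[0,0,4],[0,0,4]],"turn":[[0,0,0],[0,0,0],[0,0,0],[0,0,0],[0,0,0],[0,0,0]],"jaw":[1,1,1,1,1,1]}'
```

```text
time_s: 9.4
tool_pos: [0.6015, 0.0134, 0.1272]
orientation: [2.369, 2.064, -0.0]
wrist_force: [0.5, 0.2, 2.7]
gripper_width: 0.243
grasp_force: 50.7
time_s: 10.15
tool_pos: [0.6015, 0.0134, 0.1232]
orientation: [2.369, 2.064, -0.0]
wrist_force: [0.3, -0.2, 2.9]
gripper_width: 0.24
grasp_force: 50.7
```

```bash
python3 -m handwheel '{"slide":[[0,0,1],[0,0,2],[0,0,3],[0,0,4],[0,0,4],[0,0,4]],"turn":[[0,0,0],[0,0,0],[0,0,0],[0,0,0],[0,0,0],[0,0,0]],"jaw":[1,1,1,1,1,1]}';  python3 -m handwheel '{"slide":[[0,0,1],[0,0,2],[0,0,3],[0,0,4],[0,0,4],[0,0,4]],"turn":[[0,0,0],[0,0,0],[0,0,0],[0,0,0],[0,0,0],[0,0,0]],"jaw":[1,1,1,1,1,1]}'
```

```text
time_s: 10.9
tool_pos: [0.6015, 0.0134, 0.1193]
orientation: [2.368, 2.064, -0.0]
wrist_force: [1.3, 0.2, 3.7]
gripper_width: 0.24
grasp_force: 50.8
time_s: 11.65
tool_pos: [0.6015, 0.0134, 0.1155]
orientation: [2.368, 2.064, 0.0]
wrist_force: [-1.6, -0.1, 6.2]
gripper_width: 0.245
grasp_force: 50.9
```

```bash
python3 -m handwheel '{"slide":[[0,0,1],[0,0,2],[0,0,3],[0,0,4],[0,0,4],[0,0,4]],"turn":[[0,0,0],[0,0,0],[0,0,0],[0,0,0],[0,0,0],[0,0,0]],"jaw":[1,1,1,1,1,1]}';python3 - <<'E'
from workcell import arm
import numpy as np
f=[]
for i in range(4):arm.read_camera("side");s=arm.sense();f.append(s["wrist_force"][2])
print(f,s["tool_pos"])
E
```

```text
time_s: 12.4
tool_pos: [0.6016, 0.0134, 0.1119]
orientation: [2.368, 2.064, 0.001]
wrist_force: [-1.6, -0.1, 9.6]
gripper_width: 0.239
grasp_force: 51.6
[np.float64(10.646323978536017), np.float64(10.924496312915531), np.float64(10.205170985982154), np.float64(10.626372329521468)] [0.60156994 0.01339751 0.11184824]
```

```bash
python3 -m handwheel '{"slide":[[0,0,1],[0,0,2],[0,0,3],[0,0,4],[0,0,4.3],[0,0,4.3],[0,0,4.3],[0,0,4.3]],"turn":[[0,0,0],[0,0,0],[0,0,0],[0,0,0],[0,0,0],[0,0,0],[0,0,0],[0,0,0]],"jaw":[1,1,1,1,1,1,1,1]}';python3 - <<'E'
from workcell import arm
f=[]
for i in range(4):arm.read_camera("side");s=arm.sense();f.append(round(s["wrist_force"][2],2))
print(f,s["tool_pos"],s["wrist_force"])
E
```

```text
time_s: 13.6
tool_pos: [0.6016, 0.0134, 0.108]
orientation: [2.368, 2.063, 0.001]
wrist_force: [-1.7, -0.2, 14.1]
gripper_width: 0.245
grasp_force: 52.1
[np.float64(15.03), np.float64(15.32), np.float64(14.66), np.float64(14.95)] [0.6016305  0.01339606 0.10798356] [-2.19514159  0.50846713 14.94998564]
```

```bash
python3 -m handwheel '{"slide":[[0,0,0],[0,0,0],[0,0,0],[0,0,0],[0,0,0],[0,0,0],[0,0,0],[0,0,0],[0,0,0],[0,0,0]],"turn":[[0,0,0],[0,0,0],[0,0,0],[0,0,0],[0,0,0],[0,0,0],[0,0,0],[0,0,0],[0,0,0],[0,0,0]],"jaw":[1,1,1,1,1,1,1,1,1,1]}'
python3 -m handwheel '{"slide":[[0,0,-4],[0,0,-9],[0,0,-15],[0,0,-21],[0,0,-27],[0,0,-31],[0,0,-32],[0,0,-32]],"turn":[[0,0,0],[0,0,0],[0,0,0],[0,0,0],[0,0,0],[0,0,0],[0,0,0],[0,0,0]],"jaw":[1,1,1,1,1,1,1,1]}'
python3 - <<'E'
from h import *
side=arm.read_camera("side")[:,:,::-1];cv2.imwrite("pics/s4.png",side)
cv2.imwrite("pics/s4c.png",cv2.resize(side[180:250,215:285],None,fx=8,fy=8,interpolation=cv2.INTER_CUBIC))
E
```

```text
time_s: 15.05
tool_pos: [0.6016, 0.0134, 0.108]
orientation: [2.368, 2.063, 0.001]
wrist_force: [-2.0, 0.3, 15.0]
gripper_width: 0.239
grasp_force: 52.1
time_s: 16.05
tool_pos: [0.6014, 0.0134, 0.1389]
orientation: [2.369, 2.064, -0.0]
wrist_force: [0.7, -0.2, 1.3]
gripper_width: 0.245
grasp_force: 50.7
```

View pics/s4c.png

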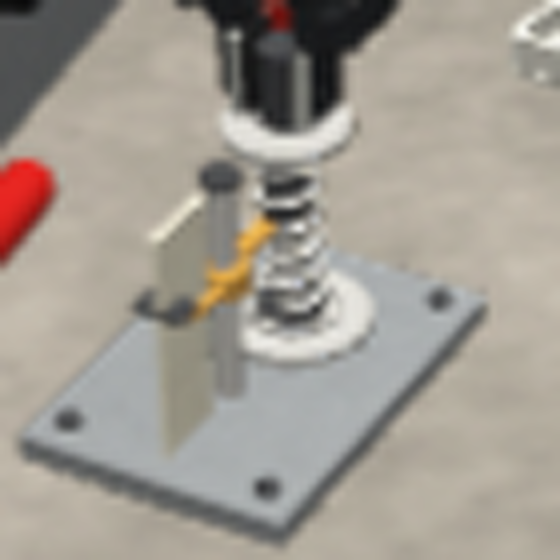

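The pointer now crosses near the mark at crop (180,310), and its inner tip is at (270,228). I'll work out its height by projection.

Run:
```python
from h import *
cs=arm.calibration("side");s=cv2.imread("pics/s4.png");s0=cv2.imread("pics/side0.png")
C=np.array([.6012,.0125]);y=np.array([.135,.991]);x=np.array([.991,-.135])
cr=lambda p:((p-[215,180]+.5)*8-.5).round(0)
P=lambda r,z,l=0:proj(cs,[*(C+y*r+x*l),z])
for d in (0,.018,.022,.026,.03):print(d,"tip",cr(P(.019,.106-d)),"collar",cr(P(.052,.106-d)),"outer .1",cr(P(.1,.1035-d)),cr(P(.067,.1035-d)))
print("mark",cr(P(.101,.0815)),"plate top",cr(P(.067,.118)),cr(P(.101,.118)),"col top",cr(P(.052,.118)))
def org(im):
    h=cv2.cvtColor(im,cv2.COLOR_BGR2HSV);m=cv2.inRange(h,(10,110,90),(25,255,255));m[:185]=0;m[230:]=0;m[:,:225]=0;m[:,262:]=0
    v,u=np.where(m>0);return m,u,v
for n,i in(("before",s0),("after",s)):
    m,u,v=org(i);print(n,len(u),"mean",cr(np.array([u.mean(),v.mean()])),"maxu",cr(np.array([u.max(),v[u==u.max()].mean()])),"minu",cr(np.array([u.min(),v[u==u.min()].mean()])))
```

```text
0 tip [269. 161.] collar [226. 203.] outer .1 [161. 272.] [206. 228.]
0.018 tip [270. 199.] collar [227. 241.] outer .1 [163. 311.] [208. 267.]
0.022 tip [270. 207.] collar [228. 250.] outer .1 [164. 320.] [208. 275.]
0.026 tip [271. 216.] collar [228. 258.] outer .1 [164. 328.] [209. 284.]
0.03 tip [271. 224.] collar [229. 267.] outer .1 [165. 337.] [209. 292.]
mark [162. 321.] plate top [205. 196.] [158. 242.] col top [225. 177.]
before 39 mean [231. 205.] maxu [268. 164.] minu [188. 252.]
after 39 mean [235. 269.] maxu [268. 228.] minu [196. 312.]
```

The pointer is about 30 mm down, against 22 mm for the mark. It is below the mark, so the spring is tired and goes in the larger round tub.

```bash
python3 -m handwheel '{"slide":[[0,0,-20],[0,0,-60],[0,0,-100],[0,0,-120],[-4,-30,-120],[10,-80,-120],[60,-110,-120],[120,-126,-120],[180,-126,-120],[233,-126,-120]],"turn":[[0,0,0],[0,0,0],[0,0,0],[0,0,0],[0,0,0],[0,0,0],[0,0,0],[0,0,0],[0,0,0],[0,0,0]],"jaw":[1,1,1,1,1,1,1,1,1,1]}'
python3 -m handwheel '{"slide":[[0,0,0],[0,0,0],[0,0,40],[0,0,80],[0,0,110],[0,0,120],[0,0,120],[0,0,120]],"turn":[[0,0,0],[0,0,0],[0,0,0],[0,0,0],[0,0,0],[0,0,0],[0,0,0],[0,0,0]],"jaw":[1,1,1,1,1,1,1,1]}'
python3 - <<'E'
from h import *
side=arm.read_camera("side")[:,:,::-1];top=arm.read_camera("top")[:,:,::-1]
a=cv2.resize(side[200:320,190:320],None,fx=4,fy=4,interpolation=cv2.INTER_CUBIC)
o=np.zeros((480,800,3),np.uint8);o[:,:520]=a;o[:300,522:]=cv2.resize(top[170:270,120:212],(278,300));cv2.imwrite("pics/m5.png",o)
s=arm.sense();print(s["tool_pos"],s["wrist_force"])
E
```

```text
time_s: 17.35
tool_pos: [0.508, 0.2635, 0.2585]
orientation: [-2.368, -2.064, 0.002]
wrist_force: [1.5, -0.7, -1.8]
gripper_width: 0.241
grasp_force: 50.4
time_s: 18.35
tool_pos: [0.5091, 0.2613, 0.1402]
orientation: [2.368, 2.063, 0.003]
wrist_force: [-0.1, -0.6, -1.1]
gripper_width: 0.239
grasp_force: 50.3
[0.50891002 0.2614648  0.14008528] [ 0.04875164 -0.22027641 -2.29876717]
```

View pics/m5.png

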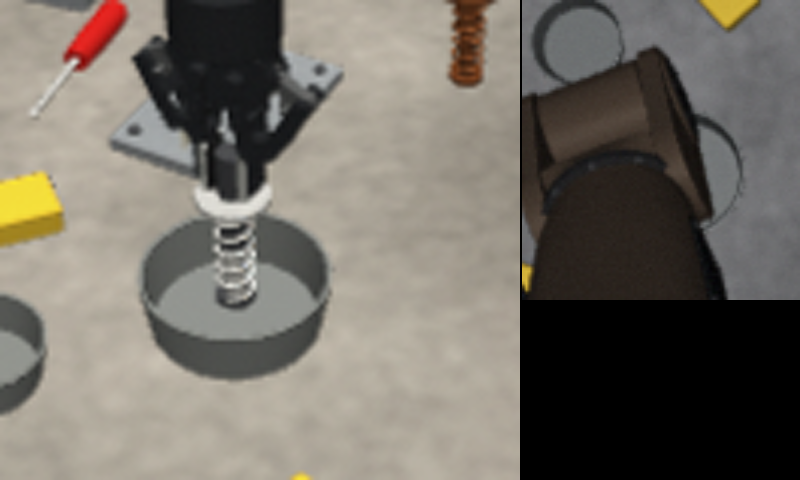

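The spring hangs upright near the middle of the larger tub. I'll lower it the last 15 mm.

```bash
python3 -m handwheel '{"slide":[[0,0,5],[0,0,10],[0,0,13],[0,0,14],[0,0,15],[0,0,15.5],[0,0,15.5],[0,0,15.5]],"turn":[[0,0,0],[0,0,0],[0,0,0],[0,0,0],[0,0,0],[0,0,0],[0,0,0],[0,0,0]],"jaw":[1,1,1,1,1,1,1,1]}'
```

```text
time_s: 19.45
tool_pos: [0.5085, 0.2614, 0.1235]
orientation: [2.368, 2.064, -0.0]
wrist_force: [-0.9, 0.4, 1.4]
gripper_width: 0.24
grasp_force: 50.8
```

```bash
python3 -m handwheel '{"slide":[[0,0,-1],[0,0,-1],[0,0,-1],[0,0,-1],[0,0,-1],[0,0,-1],[0,0,-1],[0,0,-1],[0,0,-1],[0,0,-1]],"turn":[[0,0,0],[0,0,0],[0,0,0],[0,0,0],[0,0,0],[0,0,0],[0,0,0],[0,0,0],[0,0,0],[0,0,0]],"jaw":[1,1,0.7,0.6,0.5,0.3,0.1,0,0,0]}' 20
python3 -m handwheel '{"slide":[[0,0,-5],[0,0,-20],[0,0,-50],[0,0,-100],[-30,0,-150],[-90,0,-180],[-150,0,-180],[-210,0,-180],[-270,0,-180],[-270,0,-180]],"turn":[[0,0,0],[0,0,0],[0,0,0],[0,0,0],[0,0,0],[0,0,0],[0,0,0],[0,0,0],[0,0,0],[0,0,0]],"jaw":[0,0,0,0,0,0,0,0,0,0]}'
python3 - <<'E'
from h import *
side=arm.read_camera("side")[:,:,::-1]
cv2.imwrite("pics/s6.png",cv2.resize(side[170:320,150:350],None,fx=4,fy=4,interpolation=cv2.INTER_CUBIC))
s=arm.sense();print(s["tool_pos"],s["wrist_force"],s["time_s"])
E
```

```text
time_s: 20.7
tool_pos: [0.5085, 0.2614, 0.1245]
orientation: [2.368, 2.064, 0.0]
wrist_force: [0.4, -0.8, 0.2]
gripper_width: 1.002
grasp_force: 0.0
time_s: 21.95
tool_pos: [0.471, -0.0092, 0.3057]
orientation: [2.373, 2.057, 0.001]
wrist_force: [0.0, -0.1, -0.1]
gripper_width: 1.003
grasp_force: 0.0
[ 0.47134938 -0.00749369  0.30555939] [ 0.95532349 -0.16393576  0.01176779] 22.0
```

View pics/s6.png

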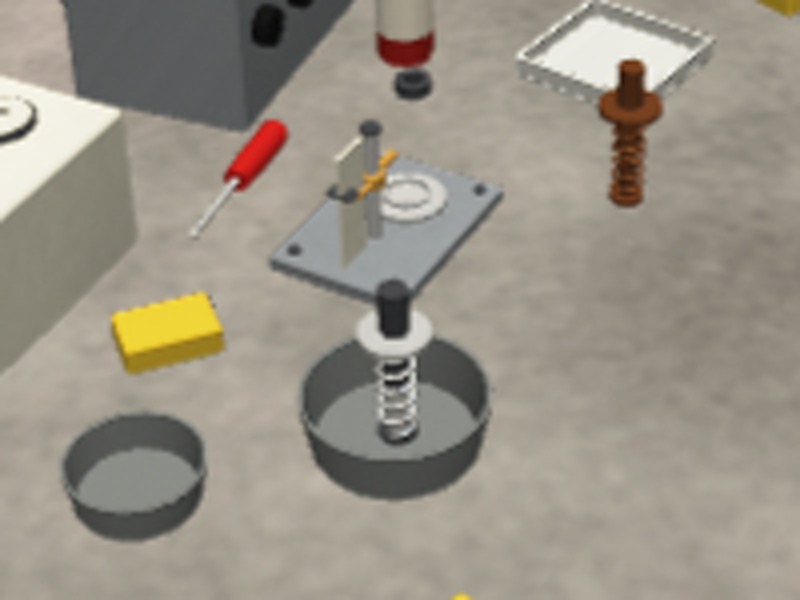

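The spring stands upright in the larger tub, the pointer is still below the mark, nothing else has moved, and the arm is clear.

```bash
python3 -m handwheel '{"slide":[[-10,0,-10],[-10,0,-10],[-10,0,-10],[-10,0,-10]],"turn":[[0,0,0],[0,0,0],[0,0,0],[0,0,0]],"jaw":[0,0,0,0]}'; python3 -c "
from workcell import arm
print(arm.hand_in())"
```

```text
time_s: 22.5
tool_pos: [0.4702, -0.0154, 0.3143]
orientation: [-2.367, -2.065, 0.0]
wrist_force: [0.4, 0.6, 0.2]
gripper_width: 1.003
grasp_force: 0.0
the job is handed in; nothing more can be done
None
```

The spring was pressed with about 15 N for over a second and left the pointer about 30 mm down, below the mark at 22 mm, so it is tired; it now stands upright in the larger round tub, and the job is handed in at 22.5 s.

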